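# Seat a filter cartridge with the bench ratchet press, then release it

## Task

Press the white filter cartridge fully home with the ratchet press, so that its collar sits flush against the aluminium block: pump the black trigger back towards the pistol handle as often as needed, until the trigger goes clearly firm on the seated cartridge, hold that firm squeeze for half a second to bed the seal, but lean on it no harder than that, or the cartridge cracks. Then let the trigger go and hold the release pad down until the ram has sprung all the way back, and let go of it too. Work only through the trigger and the release: do not touch the cartridge or the ram nose, and leave the bottle, flask and dish where they stand.

Things in the scene. Friction and masses are not known exactly. Their poses are not given: they have to be found in the camera images.
- press: Ratchet press fixed to the bench: dark steel plate 420 x 130 x 10 mm (x = -160 to +260 mm), grey housing 44 mm wide, up to 100 mm high, with a fixed black pistol handle (16 mm thick, 30 mm wide, top 170 mm above the bench) 38 mm behind the origin. Origin on the bench plane under the trigger's pivot; x runs along the ram towards the socket block, z up.
- trigger_pivot (a point): The trigger's pivot, 91.5 mm above the press's origin; axes as the press. The trigger is a black paddle 10 mm thick, 26 mm wide, reaching 82 mm beyond the pivot, in front of the pistol handle; clear of the housing from 12 mm beyond the pivot. At rest it leans 0.21 rad forward (top towards the cartridge), fully squeezed 0.21 rad back, still clear of the handle.
- trigger_push (a point): Point on the trigger's front face (towards the cartridge), 72 mm from the pivot; it moves with the trigger. Push it in the press's -x. It takes 3 to 5 N with the ram running free, 6 to 9 N while the cartridge slides; once home, about 3 N more per mm. The seal beds from 13 N between nose and cartridge (about 10 N here); the cartridge cracks at 28 N (about 16 N here; less if pushed nearer the top). Aim for 12 N.
- trigger (a joint): Trigger angle, rad: 0 at rest, 0.42 at its stop (push point gone 30 mm; this stop feels firm too but does not press the cartridge: then pump once more). A spring returns it. The first 0.12 rad is free play, then the ram goes 34 mm per rad. Each squeeze past 0.38 rad gains one 7.5 mm tooth; after a shorter one the ram slips back to the last tooth. Let it return fully between squeezes.
- release_pad (a point): Centre of the top face of the release pad, black, 28 x 24 x 7 mm, behind the handle (130 mm behind the press's origin, about 78 mm above the bench), on the tail of the holding pawl's rocker. Press straight down: about 8 mm frees the ram, its stop is at 14 mm; takes 2 to 5 N, up to 12 N while the nose still presses. Hold it about 1.5 s while the ram runs back; it springs up when let go.
- ram (a joint): Travel of the ram in m: 0 fully back, growing towards the cartridge, at most 0.062. A spring pulls it back; the holding pawl keeps it at each 7.5 mm tooth until the release is pressed with the trigger let go.
- nose: The ram's black round nose, 36 mm across, 21 mm long, spring-backed (20 N per mm, so it gives way a little). Origin at the middle of its front face, 40 mm above the bench; x axis along the ram.
- cartridge: White filter cartridge, a cap 36 mm across and 22 mm long with a collar 52 mm across and 8 mm thick; its shaft sticks in the socket. It slides along the press's x axis with about 8 N of rubbing. Origin at the centre of the collar's face towards the block; the cap's end, which the nose pushes, lies 30 mm behind it. It starts 8 to 16 mm out.
- flange_face (a point): Centre of the cartridge collar's face towards the block, 40 mm above the bench; axes as the press.
- socket_mouth (a point): Centre of the socket's mouth in the front face of the aluminium block (50 x 70 mm, 86 mm high, with a brass port on top). The cartridge is home when flange_face meets this point. The block is bolted at another place along its slots each time. Axes as the press: x points into the block.
- reagent_bottle: Bystander: clear bottle with white cap, 60 mm across, 130 mm high. Origin at its foot.
- flask: Bystander: conical glass flask, 84 mm across, 120 mm high. Origin at its foot.
- dish: Bystander: flat clear dish, 90 mm across, 16 mm high. Origin at its foot.

How it is judged (in metres and radians):
On the way, in this order (a step that is already met when the one before it is completed fails the run):
1. the cartridge is home: its collar within 1 mm of the block, and the nose presses it firmly (over 13 N) (x of flange_face in the frame of socket_mouth above -0.001 m and contact force between nose and cartridge above 13 N), for 0.2 s.
2. the release has freed the ram and it is fully back (within 3 mm) (value of joint ram below 0.003 m), for 0.2 s.
At the end, for the whole second after the job is handed in: The cartridge's collar is within 1 mm of the block's face, the ram is within 3 mm of fully back, and the trigger stands at rest (below 0.05 rad) (x of flange_face in the frame of socket_mouth above -0.001 m and value of joint ram below 0.003 m and value of joint trigger below 0.05 rad); the robot touches nothing.
It fails at once if the nose presses the cartridge with more than 28 N (cracked) (contact force between nose and cartridge above 28 N).
It fails at once if the robot touches the cartridge or the ram nose (over 2 N) (contact force between any of the fingers, the arm and cartridge above 2 N or contact force between any of the fingers, the arm and nose above 2 N).
It fails at once if bottle, flask or dish shifted by more than 20 mm or tipped over 0.25 rad ((distance of reagent_bottle from where it was at the start of the episode above 0.02 m or angle between reagent_bottle's own z axis and vertical above 0.25 rad) or (distance of flask from where it was at the start of the episode above 0.02 m or angle between flask's own z axis and vertical above 0.25 rad) or (distance of dish from where it was at the start of the episode above 0.02 m or angle between dish's own z axis and vertical above 0.25 rad)).
It also fails if it takes over 72 s, if anything falls off the work surface, if the arm or the gripper's body presses on something with over 40 N, if the wrist force passes 120 N, or if a joint passes its speed limit or range.

## Robot

A 6-joint arm with a two-finger parallel gripper is mounted at the origin on the work surface. World frame = base frame: x ahead of the robot, y to its left, z up, the work surface at z = 0. Lengths are in m, angles in degrees, forces in N, time in s.
With the tool pointing down it reaches from about 0.35 to 0.875 m from the base axis. Payload 4.2 kg.
Tool frame: the origin (TCP) lies on the centre line of the jaws, within the pads' length; the fingertips stand 19 mm ahead of it and the grasp point (between the pads) is the TCP; x points along the fingers, y is the direction in which the jaws open and shut, and the axes are right-handed (so a half turn about x gives the same grasp; the last joint's range is limited). The gripper opens to 87 mm and grips with 3 to 60 N. Pads are 19 mm wide; open, the fingers measure 117 mm over their backs; the gripper's body (75 mm by 190 mm) begins 51 mm behind the grasp point.
Start: joints at [-51.131, 22.042, 0.453, 0, -68.411, -14.817], TCP at [0.255, -0.571, 0.242] pointing down, gripper open.
Joint ranges: [-179.83, 179.83], [-69.29, 118.12], [-61.27, 80.66], [-181.25, 117.63], [-171.15, -9.14], [-177.46, 177.46]. Speed limits (degrees/s): [159.86, 159.86, 180, 180, 180, 180].

## Interface

Orientations are given as a 3x3 rotation matrix whose columns are the frame's x, y, z axes.
In Python, from station import * gives the robot as it stands.
- The arm moves only by the shell command python3 -m creep 'ROWS'. ROWS is JSON, a list of rows, each a list of 5 numbers: the opening, from 0 (shut) to 1 (fully open), then the shift along the world's x, y, z in mm, then the turn about the world's z in rad. In form: [[jaw, x, y, z, turn], ...]. A call has exactly 8 rows; each row is the pose to reach, as a shift and turn from the pose measured when the call began; what a row does not reach only later rows make up. A row lasts 1/10 s, in which the tool goes at most 50 mm and 8.59 degrees, less where a joint would pass 70% of its speed; a pose out of reach is approached as far as the arm can. A call with a gripper value outside its range is refused whole. The fingers move at their own pace and stop on an object; the grip force is fixed at half the most. Time passes only in rows, so rows that repeat a pose let the fingers close, or fill a call up. It gives the time, the measured TCP pose, the force and the opening at its end, in the units of the state.
- sense(): the state, without advancing time (a new reading comes with each control period).
- capture(name): name is "scene" or "top" or "wrist"; returns a dict with "image" (480x640x3 uint8, blue, green, red), "z_map" (480x640 float32, m along the optical axis (not along the pixel's ray), 0 where there is no reading), "mtx" (3x3 intrinsics, pixels), "k1" (the pictures are not rectified: a ray, as slopes to the right and down, at radius r is drawn at 1 + k1 r^2 times it, then the intrinsics apply), "eye" and "attitude" of the camera in the world. Camera axes: x right, y up, looking along -z (the intrinsics and any distortion apply to the point x, -y, -z); pixel columns grow to the right and rows downward; lengths in m; the calibration is good to about 2 mm. A picture is of the moment at which its call begins.
- finish_job(): hands the job in, once; it reports no verdict.
Trained networks look in a picture, given as the dict that the camera call returned (one of the last four; its "shot" number tells which), for a name from the list of things; names that differ only in an ending like _2 or _b are one class to them, and where a whole thing is asked for, a point or a joint stands for the part that bears it (a point fixed in the world has none). Each returns a list of dicts, best first, with "confidence" (0 to 1); they miss things now and then, are a little off and sometimes report something else, mostly with a low value. They report only what shows in the picture. A call takes as long as a camera call.
- look_for(picture, thing): "box" ([left, top, right, bottom] in pixels, round what is visible of it).
- mark_of(picture, thing): "centre" ([column, row] in pixels: a listed point, or the origin of a listed thing).
The state is a dict: "time_s": time; "joints": joint angles; "joint_velocities": joint speeds; "effort": joint torques, N m; "tcp_pos": TCP position; "ee_rot": TCP orientation; "wrist_force": force on the tool from outside, world axes, zero at the start; "moment": the same for the moment, N m; "gripper_width": opening from 0.0 (shut) to 1.0 (fully open).
Only numpy, scipy, OpenCV 4.12 (cv2) and the standard library are available. Lean on these libraries where they do the work, as an engineer would, in place of code of your own. Each camera call takes 0.05 s, during which the arm holds its last target.

## Working session

There is one attempt and no reset: what is moved stays moved. The work goes in short steps, Python scripts to look and compute and a shell command to move; the robot and the scene stay as the last step left them, time stands still between calls to the robot, and variables do not carry over. Pictures are saved under pics/ and viewed, and the job is handed in when it is done.

```bash
ls; mkdir -p pics
cat > h.py <<'E'
from station import *
import numpy as np, cv2
def ray(p,uv):
    K=np.array(p["mtx"]);x=(uv[0]-K[0,2])/K[0,0];y=(uv[1]-K[1,2])/K[1,1]
    rd=np.hypot(x,y);r=rd
    for _ in range(30): r=rd/(1+p["k1"]*r*r)
    s=r/rd if rd>0 else 1
    return np.array([x*s,-y*s,-1.0])
def at_z(p,uv,z):
    d=np.array(p["attitude"])@ray(p,uv);e=np.array(p["eye"]);return e+d*(z-e[2])/d[2]
def at_depth(p,uv):
    u,v=int(round(uv[0])),int(round(uv[1]));z=np.array(p["z_map"])[v-1:v+2,u-1:u+2];z=z[z>0]
    if len(z)==0:return None
    return np.array(p["eye"])+np.array(p["attitude"])@(ray(p,uv)*np.median(z))
E
python3 - <<'E'
from h import *
np.set_printoptions(precision=4,suppress=True)
s=sense();print(s["time_s"],s["tcp_pos"],s["ee_rot"],s["wrist_force"],s["gripper_width"])
for n in["scene","top","wrist"]:
    p=capture(n);cv2.imwrite(f"pics/{n}0.png",p["image"]);print(n,p["eye"],p["k1"])
    for t in["press","trigger_pivot","trigger_push","release_pad","nose","flange_face","socket_mouth","reagent_bottle","flask","dish"]:
        m=mark_of(p,t)
        if m: c=m[0]["centre"];print(t,np.round(c,1),round(m[0]["confidence"],2),at_depth(p,c))
E
```

```text
pics
0.0 [ 0.2545 -0.5702  0.2404] [[-0.001  -0.4073  0.9133]
 [ 0.002   0.9133  0.4073]
 [-1.      0.0022 -0.0001]] [-0.6521  0.0539  1.9988] 1.0025865034296215
scene [ 0.9535 -0.3259  0.5247] -0.10109318230243293
press [292.9 302.6] 0.86 [ 0.5396 -0.0034  0.0391]
trigger_pivot [288.1 270.7] 0.63 [0.5144 0.0103 0.0831]
trigger_push [293.4 222.3] 0.79 [0.5109 0.0291 0.1657]
release_pad [237.9 318.4] 0.92 [ 0.5421 -0.1074  0.0762]
nose [313.8 261.7] 0.56 [0.4986 0.0804 0.0554]
flange_face [331.6 248.9] 0.73 [0.4894 0.1333 0.0519]
socket_mouth [332.8 243.5] 0.76 [0.4862 0.1394 0.0595]
reagent_bottle [399.3 279. ] 0.78 [0.6119 0.183  0.0247]
flask [285.7 228.2] 0.74 [0.4993 0.0225 0.1524]
dish [363.9 373.4] 0.83 [ 0.7015 -0.0085  0.0124]
top [0.4342 0.0573 0.8726] -0.05412419904646512
press [270.9 286.6] 0.18 [0.4762 0.1415 0.0653]
trigger_pivot [340.2 263.5] 0.74 [0.5108 0.0252 0.1535]
trigger_push [332.7 267.5] 0.63 [0.5027 0.0373 0.1689]
release_pad [415.3 249.5] 0.56 [ 0.5472 -0.1092  0.0776]
nose [293.7 280. ] 0.53 [0.4926 0.1052 0.01  ]
flange_face [270.6 286.5] 0.67 [0.4763 0.142  0.0658]
socket_mouth [263.9 291.5] 0.57 [0.4676 0.1545 0.0561]
reagent_bottle [243.  228.1] 0.77 [0.5753 0.1928 0.0839]
flask [260.7 375.1] 0.65 [0.3279 0.15   0.0861]
dish [353.5 180.8] 0.85 [ 0.6859 -0.0031  0.0171]
wrist [ 0.1952 -0.5977  0.3848] -0.06820686942390511
```

View pics/scene0.png

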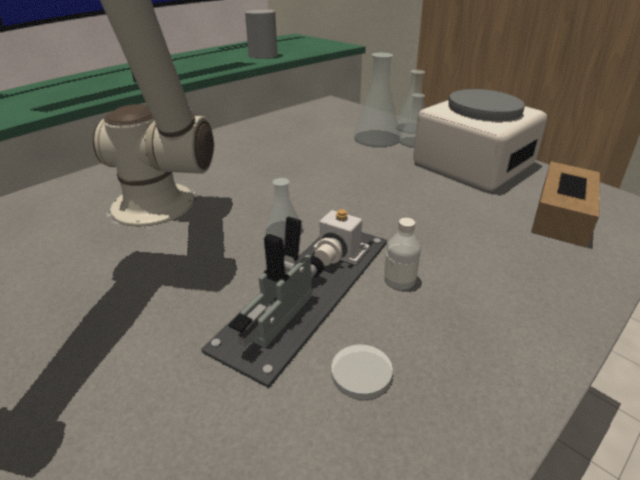

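View pics/top0.png

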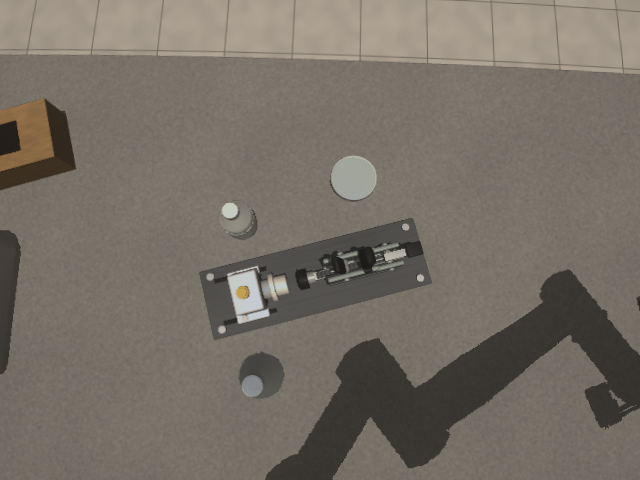

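The pictures show the plate with the pad end at upper right in the top view (corners about (413,219), (431,283), (215,338), (200,272)). I'll fit the press pose to the plate.

```bash
cat > fit.py <<'E'
from h import *
np.set_printoptions(precision=4,suppress=True)
p=capture("top");im=p["image"];z=p["z_map"]
g=cv2.cvtColor(im,cv2.COLOR_BGR2GRAY)
cv2.imwrite("pics/topcrop.png",cv2.resize(im[205:345,190:440],(800,448),interpolation=cv2.INTER_CUBIC))
C=[at_z(p,c,0.01) for c in[(413,219),(431,283),(215,338),(200,272)]]
for c in C:print(c)
m=sum(C)/4;d=((C[3]+C[2])-(C[0]+C[1]))/2;print("len",np.linalg.norm(d[:2]),"wid",np.linalg.norm(C[0]-C[1]),np.linalg.norm(C[3]-C[2]))
d/=np.linalg.norm(d);o=m-0.05*d;yaw=np.arctan2(d[1],d[0])
print("origin",o,"yaw",yaw,d)
R=np.array([[d[0],-d[1]],[d[1],d[0]]])
for s in["top","scene"]:
    p=capture(s)
    # cloud in press frame
    v,u=np.mgrid[0:480,0:640];P=[];
    zz=p["z_map"];K=p["mtx"]
    pts=np.stack([u,v],-1).reshape(-1,1,2).astype(np.float32)
    # invert distortion
    x=(u-K[0][2])/K[0][0];y=(v-K[1][2])/K[1][1];rd=np.hypot(x,y);r=rd.copy()
    for _ in range(30):r=rd/(1+p["k1"]*r*r)
    f=np.where(rd>0,r/np.maximum(rd,1e-9),1)
    W=np.stack([x*f*zz,-y*f*zz,-zz],-1)@np.array(p["attitude"]).T+np.array(p["eye"])
    q=W.copy();q[...,:2]=(W[...,:2]-o[:2])@R
    ok=(zz>0)&(abs(q[...,0])<.3)&(abs(q[...,1])<.08)
    np.save(f"cl_{s}.npy",q[ok])
    a=q[ok]
    t=a[(a[:,2]>.13)&(a[:,0]<.06)&(a[:,0]>-.1)];print(s,"high pts x,y,z range",np.round(np.c_[t.min(0),t.max(0)],3).tolist())
    for lo in np.arange(-.08,.06,.005):
        b=t[(t[:,0]>=lo)&(t[:,0]<lo+.005)]
        if len(b):print(round(lo,3),len(b),b[:,1].min().round(3),b[:,1].max().round(3),b[:,2].min().round(3),b[:,2].max().round(3))
    b=a[(a[:,2]>.06)&(a[:,2]<.1)&(a[:,0]<-.1)&(a[:,0]>-.16)];print("pad",len(b),b.min(0),b.max(0),np.median(b,0)) if len(b) else 0
    b=a[(a[:,2]>.08)&(a[:,2]<.09)&(a[:,0]>.1)];print("block",b.min(0),b.max(0)) if len(b) else 0
E
python3 fit.py
```

```text
[ 0.6158 -0.1192  0.01  ]
[ 0.494 -0.153  0.01 ]
[0.3815 0.2463 0.01  ]
[0.5023 0.282  0.01  ]
len 0.4158477178574164 wid 0.1263692701730157 0.12601162425510146
origin [0.512  0.0159 0.01  ] yaw 1.8460319856273495 [-0.2718  0.9624  0.    ]
top high pts x,y,z range [[-0.044, 0.023], [-0.016, 0.014], [0.13, 0.175]]
-0.045 33 -0.014 0.012 0.165 0.171
-0.04 64 -0.016 0.014 0.136 0.172
-0.035 70 -0.016 0.014 0.133 0.173
-0.03 66 -0.014 0.012 0.13 0.17
0.005 32 -0.013 0.011 0.131 0.153
0.01 43 -0.012 0.012 0.134 0.172
0.015 54 -0.013 0.012 0.151 0.175
0.02 36 -0.013 0.011 0.166 0.173
pad 319 [-0.1426 -0.0223  0.0627] [-0.1006  0.0195  0.0815] [-0.1206 -0.0013  0.0768]
block [ 0.1494 -0.0351  0.08  ] [0.1986 0.0357 0.09  ]
scene high pts x,y,z range [[-0.046, 0.022], [-0.016, 0.014], [0.13, 0.171]]
-0.05 70 -0.011 0.009 0.131 0.165
-0.045 291 -0.016 0.014 0.13 0.169
-0.04 85 -0.016 0.012 0.13 0.169
-0.035 36 -0.016 0.012 0.131 0.169
-0.03 1 -0.012 -0.012 0.132 0.132
0.0 15 -0.012 0.009 0.13 0.134
0.005 183 -0.014 0.012 0.13 0.158
0.01 176 -0.014 0.012 0.13 0.171
0.015 41 -0.013 0.011 0.143 0.171
0.02 3 -0.01 -0.006 0.167 0.169
pad 398 [-0.1437 -0.0216  0.0602] [-0.1     0.0191  0.0784] [-0.1251 -0.003   0.075 ]
block [ 0.1462 -0.0345  0.08  ] [0.1994 0.0355 0.0899]
```

View pics/topcrop.png

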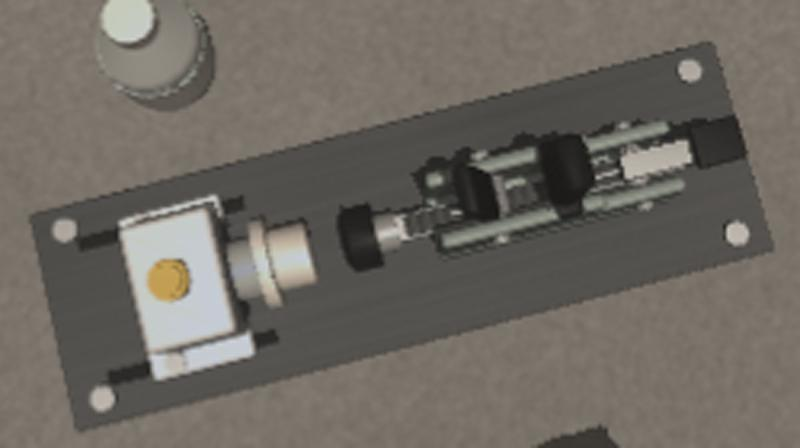

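Fit agrees with the sizes (416×126 mm, block and trigger centred). Now the travel to home: the nose, cap and block positions along press x.

```bash
python3 - <<'E'
import numpy as np
for s in["top","scene"]:
    a=np.load(f"cl_{s}.npy")
    b=a[(a[:,2]>.03)&(a[:,2]<.092)&(a[:,0]>.03)&(a[:,0]<.21)&(abs(a[:,1])<.036)]
    for lo in np.arange(.03,.21,.003):
        c=b[(b[:,0]>=lo)&(b[:,0]<lo+.003)]
        if len(c):print(s,round(lo,3),len(c),"zmax",c[:,2].max().round(3),"y",c[:,1].min().round(3),c[:,1].max().round(3))
E
python3 - <<'E'
from h import *
p=capture("top");s=sense()
o=np.array([.512,.0159]);d=np.array([-.2718,.9624])
for n,zz in[("nose",.04),("cartridge",.04),("flange_face",.04),("socket_mouth",.04),("release_pad",.078),("trigger_push",.162)]:
    for m in mark_of(p,n)[:1]:
        q=at_z(p,m["centre"],zz)[:2]-o;print(n,m["centre"],q@d,q@np.array([-d[1],d[0]]))
print([np.round(sense()["wrist_force"],2)],s["time_s"])
E
```

```text
top 0.03 28 zmax 0.088 y -0.014 0.02
top 0.033 22 zmax 0.084 y -0.018 0.018
top 0.036 14 zmax 0.052 y -0.008 0.006
top 0.039 14 zmax 0.049 y -0.007 0.006
top 0.042 13 zmax 0.052 y -0.008 0.005
top 0.045 14 zmax 0.05 y -0.007 0.006
top 0.048 14 zmax 0.048 y -0.007 0.006
top 0.051 14 zmax 0.048 y -0.008 0.006
top 0.054 21 zmax 0.053 y -0.011 0.009
top 0.057 20 zmax 0.054 y -0.01 0.01
top 0.06 21 zmax 0.054 y -0.01 0.01
top 0.063 22 zmax 0.057 y -0.015 0.015
top 0.066 32 zmax 0.06 y -0.017 0.016
top 0.069 35 zmax 0.059 y -0.018 0.017
top 0.072 32 zmax 0.06 y -0.018 0.016
top 0.075 35 zmax 0.061 y -0.018 0.017
top 0.078 33 zmax 0.059 y -0.017 0.016
top 0.081 30 zmax 0.058 y -0.018 0.016
top 0.084 17 zmax 0.055 y -0.013 0.013
top 0.102 22 zmax 0.059 y -0.015 0.016
top 0.105 33 zmax 0.059 y -0.018 0.017
top 0.108 33 zmax 0.062 y -0.017 0.017
top 0.111 35 zmax 0.061 y -0.018 0.018
top 0.114 32 zmax 0.061 y -0.016 0.017
top 0.117 33 zmax 0.06 y -0.018 0.016
top 0.12 35 zmax 0.062 y -0.018 0.017
top 0.123 31 zmax 0.059 y -0.017 0.017
top 0.126 68 zmax 0.068 y -0.025 0.025
top 0.129 47 zmax 0.
[... 2492 characters left out ...]
0.034 0.035
scene 0.183 29 zmax 0.086 y -0.035 0.03
scene 0.186 32 zmax 0.085 y -0.034 0.035
scene 0.189 31 zmax 0.085 y -0.034 0.035
scene 0.192 35 zmax 0.085 y -0.034 0.027
scene 0.195 16 zmax 0.084 y -0.034 0.036
scene 0.198 1 zmax 0.082 y -0.014 -0.014
nose [296.4, 280.6] 0.08566745026064265 -0.0009330797600845056
cartridge [271.8, 289.8] 0.13258722728998829 0.004361071731925465
flange_face [271.3, 285.6] 0.13172977101258043 -0.0032093185513858524
socket_mouth [263.8, 290.7] 0.14694384892074203 0.0024265835074009463
release_pad [415.7, 251.2] -0.1297665903442316 0.003207490726713262
trigger_push [334.6, 266.1] 0.019311694056269767 0.0011666899036160065
[array([ 0.67,  0.44, -0.06])] 1.85
```

Nose at +84.5 mm, cap end at +102.5, flange at +133.5 and block at +148 give about 32.5 mm of ram travel. That is four full pumps, then a careful fifth. Moving over now, above everything, with the jaws shut.

```bash
python3 -m creep '[[0,17,45,0,0.1],[0,35,90,0,0.2],[0,52,135,0,0.3],[0,70,180,0,0.41],[0,88,226,0,0.51],[0,105,271,0,0.61],[0,122,316,0,0.71],[0,140,361,0,0.81]]'
```

```text
time_s: 2.95
tcp_pos: [0.395, -0.2079, 0.242]
ee_rot: [[0.001, -0.944, 0.331], [-0.0, 0.331, 0.944], [-1.0, -0.001, 0.0]]
wrist_force: [1.1, -0.8, 0.5]
gripper_width: 0.355
```

```bash
python3 -m creep '[[0,17,45,0,0.1],[0,35,90,0,0.2],[0,52,135,0,0.3],[0,70,180,0,0.41],[0,88,226,0,0.51],[0,105,270,0,0.61],[0,105,270,-30,0.61],[0,105,270,-60,0.61]]'
cat > st.py <<'E'
from h import *
o=np.array([.512,.0159]);d=np.array([-.2718,.9624]);n=np.array([-d[1],d[0]])
s=sense();q=np.array(s["tcp_pos"]);f=np.array(s["wrist_force"])
print("t",s["time_s"],"press x %.1f y %.1f z %.1f"%((q[:2]-o)@d*1e3,(q[:2]-o)@n*1e3,q[2]*1e3),"f_x %.2f f_y %.2f"%(f[:2]@d,f[:2]@n),"jaw",round(s["gripper_width"],3),"yaw",np.arctan2(s["ee_rot"][1][2],s["ee_rot"][0][2]).round(4))
E
python3 st.py
python3 - <<'E'
from h import *
p=capture("scene");cv2.imwrite("pics/s1.png",cv2.resize(p["image"][150:400,150:450],(720,600)))
E
```

```text
time_s: 3.75
tcp_pos: [0.501, 0.0641, 0.1819]
ee_rot: [[0.004, -0.962, -0.272], [0.002, -0.272, 0.962], [-1.0, -0.004, 0.001]]
wrist_force: [0.2, -0.2, -1.5]
gripper_width: 0.003
t 3.75 press x 49.3 y -2.5 z 181.9 f_x -0.24 f_y -0.15 jaw 0.003 yaw 1.8466
```

View pics/s1.png

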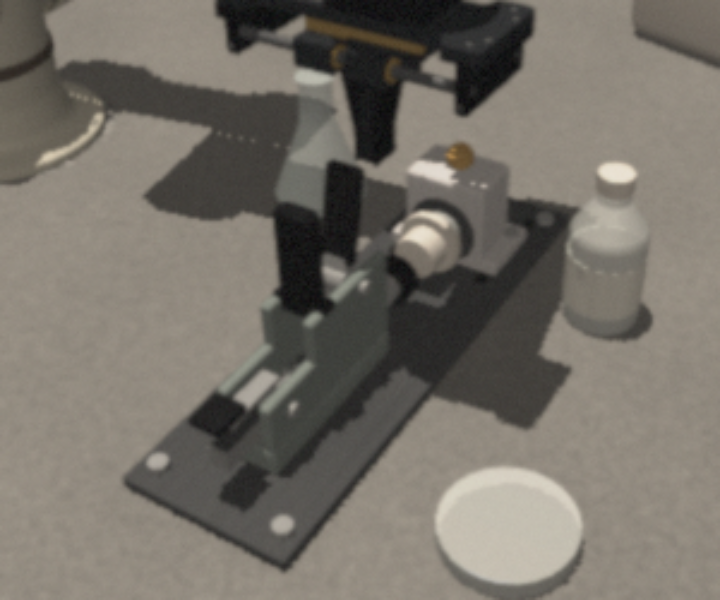

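The finger hangs just in front of the trigger (trigger at (345,210), finger tip at (375,155)), and nothing else is near. First squeeze now; the ram runs free, so I can calibrate against the stop.

```bash
python3 -m creep '[[0,2,-8,-1,0],[0,4,-15,-1,0],[0,5,-21,-1,0],[0,6,-26,-1,0],[0,7,-31,-1,0],[0,8,-35,-1,0],[0,9,-39,-1,0],[0,10.5,-43,-1,0]]'; python3 st.py; python3 -m creep '[[0,0,-0.5,0,0],[0,0.3,-1,0,0],[0,0.4,-1.5,0,0],[0,0.5,-1.9,0,0],[0,0.5,-1.9,0,0],[0,0.5,-1.9,0,0],[0,0.5,-1.9,0,0],[0,0.5,-1.9,0,0]]'; python3 st.py
```

```text
time_s: 4.6
tcp_pos: [0.5087, 0.0196, 0.1763]
ee_rot: [[-0.004, -0.963, -0.27], [0.0, -0.27, 0.963], [-1.0, 0.004, 0.001]]
wrist_force: [0.1, 4.3, 3.8]
gripper_width: 0.002
t 4.6 press x 4.5 y 2.1 z 176.3 f_x 4.07 f_y -1.23 jaw 0.002 yaw 1.8443
time_s: 5.4
tcp_pos: [0.5092, 0.018, 0.1762]
ee_rot: [[-0.004, -0.963, -0.27], [0.0, -0.27, 0.963], [-1.0, 0.004, 0.002]]
wrist_force: [0.1, 4.7, 1.5]
gripper_width: 0.003
t 5.4 press x 2.8 y 2.1 z 176.2 f_x 4.52 f_y -1.36 jaw 0.003 yaw 1.8445
```

```bash
python3 -m creep '[[0,0,-0.5,0,0],[0,0.3,-1,0,0],[0,0.4,-1.5,0,0],[0,0.5,-1.9,0,0],[0,0.5,-1.9,0,0],[0,0.5,-1.9,0,0],[0,0.5,-1.9,0,0],[0,0.5,-1.9,0,0]]'; python3 st.py;  python3 -m creep '[[0,0,-0.5,0,0],[0,0.3,-1,0,0],[0,0.4,-1.5,0,0],[0,0.5,-1.9,0,0],[0,0.5,-1.9,0,0],[0,0.5,-1.9,0,0],[0,0.5,-1.9,0,0],[0,0.5,-1.9,0,0]]'; python3 st.py
```

```text
time_s: 6.2
tcp_pos: [0.5093, 0.0177, 0.1761]
ee_rot: [[-0.005, -0.963, -0.271], [0.003, -0.271, 0.963], [-1.0, 0.004, 0.004]]
wrist_force: [-2.7, 9.8, 3.3]
gripper_width: 0.002
t 6.2 press x 2.5 y 2.1 z 176.1 f_x 10.19 f_y -0.03 jaw 0.002 yaw 1.8447
time_s: 7.0
tcp_pos: [0.5094, 0.0176, 0.1762]
ee_rot: [[-0.005, -0.963, -0.271], [0.006, -0.271, 0.963], [-1.0, 0.003, 0.007]]
wrist_force: [-3.8, 10.9, 4.9]
gripper_width: 0.006
t 7.0 press x 2.4 y 2.0 z 176.2 f_x 11.55 f_y 0.68 jaw 0.006 yaw 1.8447
```

Stop felt at TCP x ≈ 2.6 mm (force 4.5 → 11 N), so the tooth should be gained. Let it return, then pump again.

```bash
python3 -m creep '[[0,-1,6,1,0],[0,-2,14,2,0],[0,-4,22,3,0],[0,-5,29,4,0],[0,-7,35,4,0],[0,-8,37,4,0],[0,-8,37,4,0],[0,-8,37,4,0]]'; python3 st.py
python3 - <<'E'
from h import *
p=capture("top");cv2.imwrite("pics/t2.png",cv2.resize(p["image"][205:345,190:440],(800,448),interpolation=cv2.INTER_CUBIC))
E
```

```text
time_s: 7.8
tcp_pos: [0.5014, 0.0545, 0.1802]
ee_rot: [[-0.005, -0.963, -0.271], [0.006, -0.271, 0.963], [-1.0, 0.003, 0.007]]
wrist_force: [-0.6, -0.4, -0.9]
gripper_width: 0.01
t 7.8 press x 40.1 y -0.3 z 180.2 f_x -0.25 f_y 0.68 jaw 0.01 yaw 1.8448
```

View pics/t2.png

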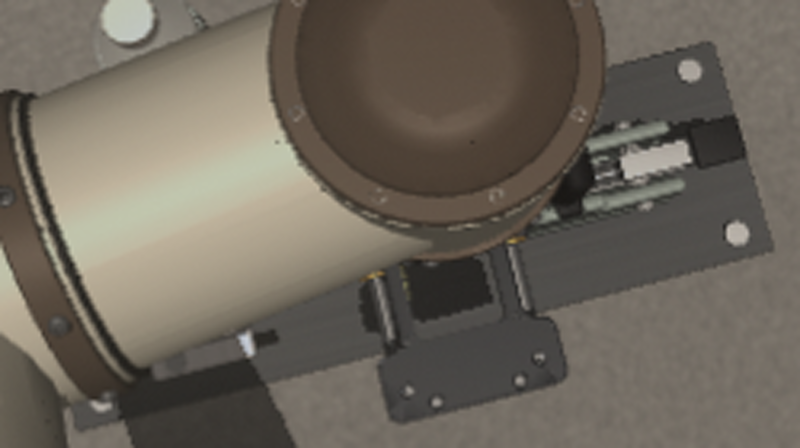

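The arm hides the nose in the top view, so I'll check with the scene camera instead. Pump 2.

```bash
python3 -m creep '[[0,2,-7,0,0],[0,4,-14,0,0],[0,6,-20,0,0],[0,7,-25,0,0],[0,8.5,-30,0,0],[0,9.5,-34,0,0],[0,10.3,-37,0,0],[0,11,-39,0,0]]'; python3 st.py
python3 - <<'E'
from h import *
p=capture("scene");cv2.imwrite("pics/s3.png",cv2.resize(p["image"][190:340,210:390],(720,600),interpolation=cv2.INTER_CUBIC))
E
python3 st.py
```

```text
time_s: 8.65
tcp_pos: [0.5125, 0.0173, 0.18]
ee_rot: [[-0.005, -0.963, -0.269], [0.01, -0.269, 0.963], [-1.0, 0.002, 0.011]]
wrist_force: [-5.0, 16.9, 5.0]
gripper_width: 0.007
t 8.65 press x 1.2 y -0.8 z 180.0 f_x 17.58 f_y 0.24 jaw 0.007 yaw 1.8434
t 8.7 press x 1.4 y -0.8 z 180.0 f_x 13.01 f_y -0.65 jaw 0.007 yaw 1.8435
```

View pics/s3.png

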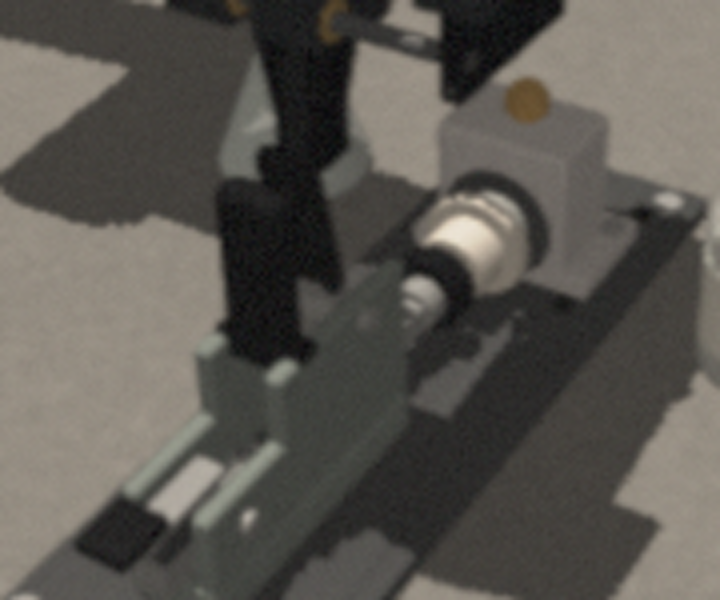

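Nose (at (440,285) in the crop) is almost at the cap, which matches one tooth plus a full stroke. Return and pump 3.

```bash
python3 -m creep '[[0,-2,7,0,0],[0,-4,15,0,0],[0,-6,23,0,0],[0,-8,30,0,0],[0,-10,36,0,0],[0,-10.5,37,0,0],[0,-10.5,37,0,0],[0,-10.5,37,0,0]]'; python3 st.py;  python3 -m creep '[[0,2,-7,0,0],[0,4,-14,0,0],[0,6,-20,0,0],[0,7,-25,0,0],[0,8.5,-30,0,0],[0,9.5,-34,0,0],[0,10.3,-37,0,0],[0,10.8,-38,0,0]]'; python3 st.py
python3 - <<'E'
from h import *
p=capture("scene");cv2.imwrite("pics/s4.png",cv2.resize(p["image"][190:340,210:390],(720,600),interpolation=cv2.INTER_CUBIC))
E
python3 st.py
```

```text
time_s: 9.5
tcp_pos: [0.5019, 0.0543, 0.18]
ee_rot: [[-0.005, -0.963, -0.269], [0.01, -0.269, 0.963], [-1.0, 0.002, 0.011]]
wrist_force: [-0.7, 0.1, -0.3]
gripper_width: 0.007
t 9.5 press x 39.7 y -0.7 z 180.0 f_x 0.32 f_y 0.59 jaw 0.007 yaw 1.8434
time_s: 10.3
tcp_pos: [0.5128, 0.0176, 0.1799]
ee_rot: [[-0.004, -0.963, -0.268], [0.014, -0.268, 0.963], [-1.0, 0.0, 0.015]]
wrist_force: [-3.9, 11.4, 2.9]
gripper_width: 0.007
t 10.3 press x 1.4 y -1.3 z 179.9 f_x 12.02 f_y 0.68 jaw 0.007 yaw 1.8422
t 10.35 press x 1.5 y -1.3 z 179.9 f_x 9.72 f_y 0.26 jaw 0.007 yaw 1.8423
```

View pics/s4.png

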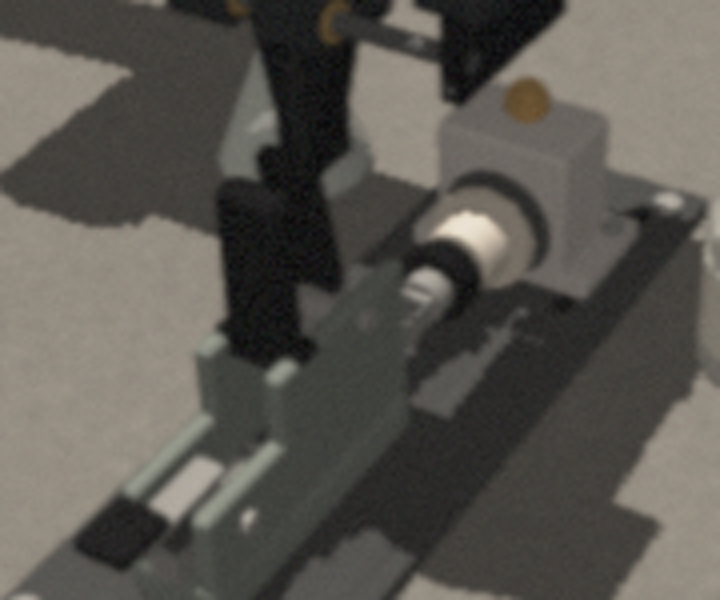

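Cartridge has slid about 7 mm. Return and measure the remaining gap.

```bash
python3 -m creep '[[0,-2,7,0,0],[0,-4,15,0,0],[0,-6,23,0,0],[0,-8,30,0,0],[0,-10,36,0,0],[0,-10.5,37,0,0],[0,-10.5,37,0,0],[0,-10.5,37,0,0]]'; python3 st.py
cat > gap.py <<'E'
from h import *
o=np.array([.512,.0159,0]);d=np.array([-.2718,.9624,0]);n=np.array([-d[1],d[0],0])
p=capture("scene");zz=p["z_map"];K=np.array(p["mtx"]);v,u=np.mgrid[0:480,0:640]
x=(u-K[0,2])/K[0,0];y=(v-K[1,2])/K[1,1];rd=np.hypot(x,y);r=rd.copy()
for _ in range(30):r=rd/(1+p["k1"]*r*r)
f=r/np.maximum(rd,1e-9)
W=np.stack([x*f*zz,-y*f*zz,-zz],-1)@np.array(p["attitude"]).T+np.array(p["eye"])-o
X,Y,Z=W@d,W@n,W[...,2]
R=np.hypot(Y+.001,Z-.0385)
ok=(zz>0)&(X>.06)&(X<.2)
def rep(nm,m,*q):print(nm,m.sum(),np.round(np.percentile(X[m]*1e3,q),1))
g=p["image"].max(-1)
rep("collar rear annulus",ok&(R>.0205)&(R<.0245)&(X<.142)&(X>.11)&(g>60),10,50,90)
rep("cap end", ok&(R<.017)&(X>.09)&(X<.125),5,25,50)
rep("block face",ok&(Z>.07)&(Z<.083)&(abs(Y)<.03)&(X<.152),10,25,50,75)
rep("block face2",ok&(Z>.02)&(Z<.083)&(Y<.0)&(R>.03)&(abs(Y)<.032)&(X<.152)&(X>.138),10,25,50,75)
cv2.imwrite("pics/g.png",cv2.resize(p["image"][190:340,210:390],(720,600),interpolation=cv2.INTER_CUBIC))
E
python3 gap.py
```

```text
time_s: 11.15
tcp_pos: [0.5023, 0.0546, 0.1799]
ee_rot: [[-0.004, -0.963, -0.268], [0.014, -0.268, 0.963], [-1.0, 0.0, 0.015]]
wrist_force: [0.7, -0.4, -0.1]
gripper_width: 0.007
t 11.15 press x 39.9 y -1.2 z 179.9 f_x -0.59 f_y -0.55 jaw 0.007 yaw 1.8423
collar rear annulus 120 [130.1 131.8 137.5]
cap end 186 [ 92.2  98.5 109. ]
block face 173 [148.  148.8 149.5 150.4]
block face2 160 [148.2 148.7 149.5 150.3]
```

View pics/g.png

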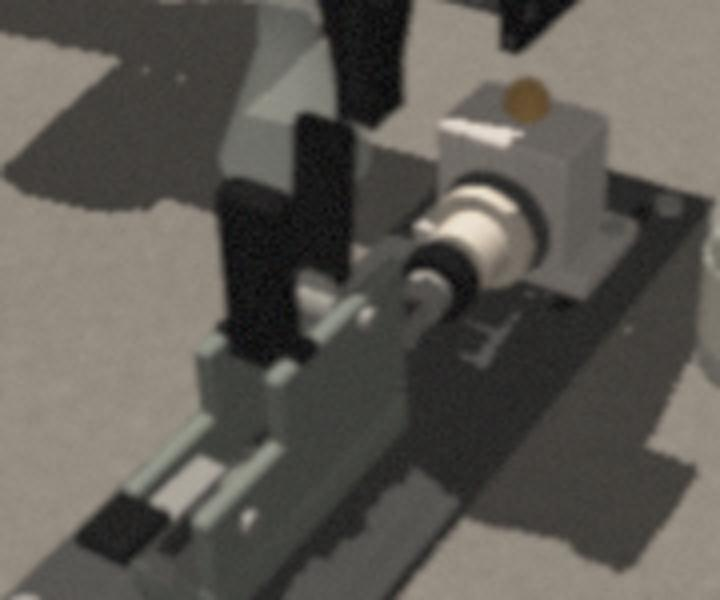

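Remaining gap reads about 8–9 mm, so pump 4 should just miss home and pump 5 seat it. I'll take the end of pump 4 slowly all the same.

```bash
python3 -m creep '[[0,2,-7,0,0],[0,4,-14,0,0],[0,5,-19,0,0],[0,6.5,-24,0,0],[0,7.7,-28,0,0],[0,8.6,-31,0,0],[0,9,-32.5,0,0],[0,9.3,-33,0,0]]'; python3 st.py; python3 -m creep '[[0,0.1,-0.4,0,0],[0,0.2,-0.8,0,0],[0,0.3,-1.2,0,0],[0,0.3,-1.2,0,0],[0,0.3,-1.2,0,0],[0,0.3,-1.2,0,0],[0,0.3,-1.2,0,0],[0,0.3,-1.2,0,0]]'; python3 st.py
```

```text
time_s: 12.0
tcp_pos: [0.5118, 0.0221, 0.1806]
ee_rot: [[-0.003, -0.964, -0.268], [0.016, -0.268, 0.963], [-1.0, -0.001, 0.016]]
wrist_force: [-3.0, 5.9, 4.2]
gripper_width: 0.003
t 12.0 press x 6.0 y -1.5 z 180.6 f_x 6.55 f_y 1.31 jaw 0.003 yaw 1.8417
time_s: 12.8
tcp_pos: [0.5119, 0.0218, 0.1806]
ee_rot: [[-0.003, -0.964, -0.267], [0.018, -0.267, 0.964], [-1.0, -0.002, 0.019]]
wrist_force: [-2.8, 5.9, 2.4]
gripper_width: 0.005
t 12.8 press x 5.7 y -1.5 z 180.6 f_x 6.44 f_y 1.10 jaw 0.005 yaw 1.8411
```

Arm compliance is about 7 N/mm, so a command of about 2.7 mm per call is needed, and it also bounds the force.

```bash
python3 -m creep '[[0,0.2,-0.8,0,0],[0,0.4,-1.6,0,0],[0,0.7,-2.5,0,0],[0,0.7,-2.5,0,0],[0,0.7,-2.5,0,0],[0,0.7,-2.5,0,0],[0,0.7,-2.5,0,0],[0,0.7,-2.5,0,0]]'; python3 st.py
```

```text
time_s: 13.6
tcp_pos: [0.5124, 0.0201, 0.1805]
ee_rot: [[-0.004, -0.964, -0.266], [0.021, -0.266, 0.964], [-1.0, -0.002, 0.021]]
wrist_force: [-2.3, 6.5, 1.9]
gripper_width: 0.005
t 13.6 press x 4.0 y -1.5 z 180.5 f_x 6.89 f_y 0.49 jaw 0.005 yaw 1.8405
```

Still sliding at 7 N, θ ≈ 0.385. A bit further to be sure of the tooth.

```bash
python3 -m creep '[[0,0.2,-0.8,0,0],[0,0.4,-1.6,0,0],[0,0.5,-1.9,0,0],[0,0.5,-1.9,0,0],[0,0.5,-1.9,0,0],[0,0.5,-1.9,0,0],[0,0.5,-1.9,0,0],[0,0.5,-1.9,0,0]]'; python3 st.py; python3 gap.py
```

```text
time_s: 14.4
tcp_pos: [0.5126, 0.0192, 0.1804]
ee_rot: [[-0.004, -0.964, -0.266], [0.023, -0.266, 0.964], [-1.0, -0.003, 0.024]]
wrist_force: [-3.2, 7.1, 1.5]
gripper_width: 0.004
t 14.4 press x 3.0 y -1.5 z 180.4 f_x 7.69 f_y 1.17 jaw 0.004 yaw 1.8397
collar rear annulus 95 [136.4 138.2 140.4]
cap end 243 [92.9 95.2 99.7]
block face 173 [147.8 148.6 149.3 150. ]
block face2 160 [147.9 148.7 149.4 150. ]
```

View pics/g.png

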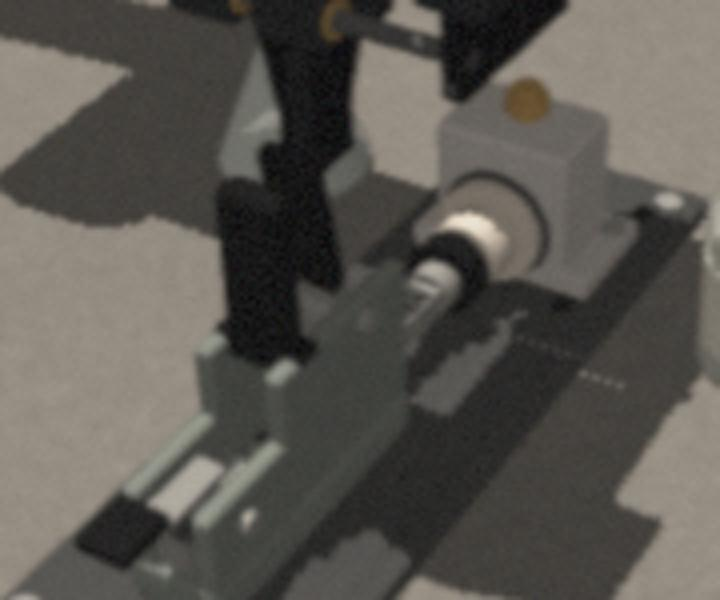

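About 2 mm left to home, and the squeeze went past 0.38 rad (TCP x 3.0). Return, then creep into pump 5.

```bash
python3 -m creep '[[0,-2,7,0,0],[0,-4,15,0,0],[0,-6,23,0,0],[0,-8,30,0,0],[0,-10,35,0,0],[0,-10,35.5,0,0],[0,-10,35.5,0,0],[0,-10,35.5,0,0]]'; python3 st.py;python3 -m creep '[[0,1,-4,0,0],[0,2,-8,0,0],[0,3,-11,0,0],[0,4,-14,0,0],[0,4.6,-16,0,0],[0,5,-17,0,0],[0,5,-17.5,0,0],[0,5,-17.5,0,0]]'; python3 st.py
```

```text
time_s: 15.25
tcp_pos: [0.5027, 0.0545, 0.1805]
ee_rot: [[-0.004, -0.964, -0.266], [0.023, -0.266, 0.964], [-1.0, -0.003, 0.023]]
wrist_force: [0.1, -0.2, 0.9]
gripper_width: 0.004
t 15.25 press x 39.7 y -1.5 z 180.5 f_x -0.18 f_y -0.09 jaw 0.004 yaw 1.8397
time_s: 16.05
tcp_pos: [0.5077, 0.0374, 0.1807]
ee_rot: [[-0.003, -0.964, -0.266], [0.024, -0.266, 0.964], [-1.0, -0.003, 0.024]]
wrist_force: [-1.4, 4.1, 4.1]
gripper_width: 0.006
t 16.05 press x 21.8 y -1.7 z 180.7 f_x 4.30 f_y 0.19 jaw 0.006 yaw 1.8399
```

```bash
python3 -m creep '[[0,0.2,-0.8,0,0],[0,0.4,-1.6,0,0],[0,0.7,-2.5,0,0],[0,0.7,-2.5,0,0],[0,0.7,-2.5,0,0],[0,0.7,-2.5,0,0],[0,0.7,-2.5,0,0],[0,0.7,-2.5,0,0]]'; python3 st.py;python3 -m creep '[[0,0.2,-0.8,0,0],[0,0.4,-1.6,0,0],[0,0.7,-2.4,0,0],[0,0.7,-2.4,0,0],[0,0.7,-2.4,0,0],[0,0.7,-2.4,0,0],[0,0.7,-2.4,0,0],[0,0.7,-2.4,0,0]]'; python3 st.py
```

```text
time_s: 16.85
tcp_pos: [0.5082, 0.0357, 0.1809]
ee_rot: [[-0.003, -0.964, -0.266], [0.025, -0.266, 0.964], [-1.0, -0.003, 0.025]]
wrist_force: [-2.1, 6.3, 4.4]
gripper_width: 0.006
t 16.85 press x 20.1 y -1.7 z 180.9 f_x 6.67 f_y 0.34 jaw 0.006 yaw 1.8402
time_s: 17.65
tcp_pos: [0.5086, 0.0341, 0.1811]
ee_rot: [[-0.004, -0.964, -0.267], [0.026, -0.267, 0.963], [-1.0, -0.003, 0.026]]
wrist_force: [-3.6, 4.9, 4.4]
gripper_width: 0.003
t 17.65 press x 18.5 y -1.7 z 181.1 f_x 5.69 f_y 2.12 jaw 0.003 yaw 1.8407
```

```bash
python3 -m creep '[[0,0.2,-0.8,0,0],[0,0.4,-1.6,0,0],[0,0.6,-2.2,0,0],[0,0.6,-2.2,0,0],[0,0.6,-2.2,0,0],[0,0.6,-2.2,0,0],[0,0.6,-2.2,0,0],[0,0.6,-2.2,0,0]]'; python3 st.py
```

```text
time_s: 18.45
tcp_pos: [0.5089, 0.0329, 0.1813]
ee_rot: [[-0.004, -0.964, -0.267], [0.027, -0.267, 0.963], [-1.0, -0.004, 0.027]]
wrist_force: [-3.1, 6.8, 4.0]
gripper_width: 0.005
t 18.45 press x 17.1 y -1.7 z 181.3 f_x 7.38 f_y 1.13 jaw 0.005 yaw 1.841
```

```bash
python3 -m creep '[[0,0.2,-0.8,0,0],[0,0.4,-1.6,0,0],[0,0.6,-2.1,0,0],[0,0.6,-2.1,0,0],[0,0.6,-2.1,0,0],[0,0.6,-2.1,0,0],[0,0.6,-2.1,0,0],[0,0.6,-2.1,0,0]]'; python3 st.py
```

```text
time_s: 19.25
tcp_pos: [0.5093, 0.0317, 0.1814]
ee_rot: [[-0.004, -0.964, -0.267], [0.029, -0.267, 0.963], [-1.0, -0.004, 0.029]]
wrist_force: [-3.4, 5.7, 3.5]
gripper_width: 0.007
t 19.25 press x 15.9 y -1.7 z 181.4 f_x 6.40 f_y 1.70 jaw 0.007 yaw 1.8414
```

```bash
python3 -m creep '[[0,0.2,-0.8,0,0],[0,0.4,-1.6,0,0],[0,0.6,-2.1,0,0],[0,0.6,-2.1,0,0],[0,0.6,-2.1,0,0],[0,0.6,-2.1,0,0],[0,0.6,-2.1,0,0],[0,0.6,-2.1,0,0]]'; python3 st.py
```

```text
time_s: 20.05
tcp_pos: [0.5096, 0.0305, 0.1815]
ee_rot: [[-0.004, -0.964, -0.267], [0.03, -0.267, 0.963], [-1.0, -0.004, 0.03]]
wrist_force: [-3.6, 7.2, 4.3]
gripper_width: 0.003
t 20.05 press x 14.7 y -1.7 z 181.5 f_x 7.91 f_y 1.47 jaw 0.003 yaw 1.8417
```

```bash
python3 -m creep '[[0,0.2,-0.8,0,0],[0,0.4,-1.6,0,0],[0,0.6,-2.1,0,0],[0,0.6,-2.1,0,0],[0,0.6,-2.1,0,0],[0,0.6,-2.1,0,0],[0,0.6,-2.1,0,0],[0,0.6,-2.1,0,0]]'; python3 st.py
```

```text
time_s: 20.85
tcp_pos: [0.5099, 0.0294, 0.1815]
ee_rot: [[-0.005, -0.963, -0.268], [0.032, -0.268, 0.963], [-0.999, -0.004, 0.032]]
wrist_force: [-3.8, 6.5, 4.6]
gripper_width: -0.0
t 20.85 press x 13.6 y -1.7 z 181.5 f_x 7.27 f_y 1.88 jaw -0.0 yaw 1.842
```

```bash
python3 gap.py; python3 st.py;  python3 -m creep '[[0,0.2,-0.8,0,0],[0,0.4,-1.6,0,0],[0,0.6,-2.1,0,0],[0,0.6,-2.1,0,0],[0,0.6,-2.1,0,0],[0,0.6,-2.1,0,0],[0,0.6,-2.1,0,0],[0,0.6,-2.1,0,0]]'; python3 st.py
```

```text
collar rear annulus 71 [139.3 140.5 141.3]
cap end 244 [ 92.7  97.5 100.2]
block face 171 [147.9 148.7 149.3 150.1]
block face2 159 [148.1 148.9 149.6 150.3]
t 20.9 press x 13.6 y -1.7 z 181.5 f_x 6.33 f_y 1.71 jaw 0.005 yaw 1.842
time_s: 21.7
tcp_pos: [0.5102, 0.0284, 0.1815]
ee_rot: [[-0.005, -0.963, -0.268], [0.033, -0.268, 0.963], [-0.999, -0.004, 0.033]]
wrist_force: [-4.1, 6.1, 3.8]
gripper_width: 0.006
t 21.7 press x 12.5 y -1.7 z 181.5 f_x 7.00 f_y 2.30 jaw 0.006 yaw 1.8424
```

View pics/g.png

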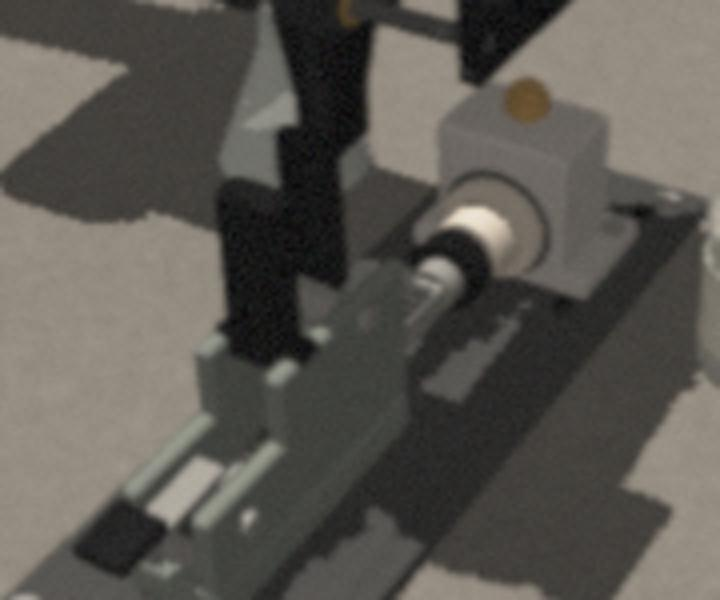

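Collar is practically at the block. I'll keep creeping until the motion per call drops.

```bash
python3 -m creep '[[0,0.2,-0.8,0,0],[0,0.4,-1.6,0,0],[0,0.6,-2.1,0,0],[0,0.6,-2.1,0,0],[0,0.6,-2.1,0,0],[0,0.6,-2.1,0,0],[0,0.6,-2.1,0,0],[0,0.6,-2.1,0,0]]'; python3 st.py
```

```text
time_s: 22.5
tcp_pos: [0.5104, 0.0276, 0.1816]
ee_rot: [[-0.005, -0.963, -0.268], [0.035, -0.268, 0.963], [-0.999, -0.005, 0.035]]
wrist_force: [-4.4, 8.1, 3.1]
gripper_width: 0.007
t 22.5 press x 11.7 y -1.7 z 181.6 f_x 8.97 f_y 2.08 jaw 0.007 yaw 1.8426
```

```bash
python3 -m creep '[[0,0.2,-0.8,0,0],[0,0.4,-1.6,0,0],[0,0.6,-2.1,0,0],[0,0.6,-2.1,0,0],[0,0.6,-2.1,0,0],[0,0.6,-2.1,0,0],[0,0.6,-2.1,0,0],[0,0.6,-2.1,0,0]]'; python3 st.py
```

```text
time_s: 23.3
tcp_pos: [0.5106, 0.0269, 0.1816]
ee_rot: [[-0.006, -0.963, -0.269], [0.038, -0.269, 0.963], [-0.999, -0.005, 0.038]]
wrist_force: [-3.9, 8.7, 4.4]
gripper_width: 0.005
t 23.3 press x 11.0 y -1.7 z 181.6 f_x 9.45 f_y 1.43 jaw 0.005 yaw 1.8428
```

Firming up (9.5 N). Nudging towards 12 N.

```bash
python3 -m creep '[[0,0.2,-0.8,0,0],[0,0.4,-1.6,0,0],[0,0.6,-2.1,0,0],[0,0.6,-2.1,0,0],[0,0.6,-2.1,0,0],[0,0.6,-2.1,0,0],[0,0.6,-2.1,0,0],[0,0.6,-2.1,0,0]]'; python3 st.py
```

```text
time_s: 24.1
tcp_pos: [0.5107, 0.0265, 0.1816]
ee_rot: [[-0.006, -0.963, -0.269], [0.04, -0.269, 0.962], [-0.999, -0.005, 0.04]]
wrist_force: [-5.4, 9.5, 3.8]
gripper_width: 0.006
t 24.1 press x 10.6 y -1.7 z 181.6 f_x 10.58 f_y 2.61 jaw 0.006 yaw 1.843
```

```bash
python3 - <<'E'
from h import *
d=np.array([-.2718,.9624]);F=[]
for i in range(4):
    capture("wrist");F.append(np.array(sense()["wrist_force"])[:2]@d)
print(np.round(F,2),np.mean(F))
E
python3 st.py
```

```text
[10.54  9.75  9.21 10.76] 10.066507407490889
t 24.3 press x 10.6 y -1.6 z 181.6 f_x 10.76 f_y 2.89 jaw 0.003 yaw 1.8431
```

```bash
python3 -m creep '[[0,0.2,-0.8,0,0],[0,0.4,-1.6,0,0],[0,0.6,-2.2,0,0],[0,0.7,-2.5,0,0],[0,0.7,-2.5,0,0],[0,0.7,-2.5,0,0],[0,0.7,-2.5,0,0],[0,0.7,-2.5,0,0]]'; python3 st.py
python3 - <<'E'
from h import *
d=np.array([-.2718,.9624]);F=[]
for i in range(4):
    capture("wrist");F.append(np.array(sense()["wrist_force"])[:2]@d)
print(np.round(F,2),np.mean(F))
E
python3 gap.py
```

```text
time_s: 25.1
tcp_pos: [0.5109, 0.0259, 0.1816]
ee_rot: [[-0.007, -0.963, -0.269], [0.043, -0.269, 0.962], [-0.999, -0.005, 0.044]]
wrist_force: [-4.9, 10.5, 5.3]
gripper_width: 0.004
t 25.1 press x 9.9 y -1.7 z 181.6 f_x 11.40 f_y 1.88 jaw 0.004 yaw 1.8433
[11.2  11.68 11.51 10.79] 11.294266101573756
collar rear annulus 66 [139.8 140.9 141.8]
cap end 240 [ 92.8  98.1 100.8]
block face 173 [147.6 148.4 149.3 150. ]
block face2 155 [148.  148.7 149.4 150.3]
```

Collar reads flush (148.9 against 148.7–149.4 mm). One more hold, at about 12 N.

```bash
python3 -m creep '[[0,0.2,-0.8,0,0],[0,0.4,-1.6,0,0],[0,0.6,-2.3,0,0],[0,0.7,-2.5,0,0],[0,0.7,-2.5,0,0],[0,0.7,-2.5,0,0],[0,0.7,-2.5,0,0],[0,0.7,-2.5,0,0]]'; python3 st.py
python3 - <<'E'
from h import *
d=np.array([-.2718,.9624]);F=[]
for i in range(8):
    capture("wrist");F.append(np.array(sense()["wrist_force"])[:2]@d)
print(np.round(F,2),np.mean(F))
E
python3 st.py
```

```text
time_s: 26.15
tcp_pos: [0.511, 0.0255, 0.1817]
ee_rot: [[-0.007, -0.963, -0.269], [0.047, -0.269, 0.962], [-0.999, -0.006, 0.047]]
wrist_force: [-5.4, 11.0, 5.3]
gripper_width: 0.005
t 26.15 press x 9.5 y -1.7 z 181.7 f_x 12.08 f_y 2.23 jaw 0.005 yaw 1.8434
[11.79 11.81 11.26 11.03 11.62 10.76 11.15 12.11] 11.44207118522014
t 26.55 press x 9.5 y -1.6 z 181.7 f_x 12.11 f_y 2.21 jaw 0.006 yaw 1.8434
```

Held firm at 11.5–12 N for well over half a second. Let the trigger go, rise and cross to the pad.

```bash
python3 -m creep '[[0,-2,7,0,0],[0,-4,15,0,0],[0,-6,22,0,0],[0,-8,29,0,0],[0,-8,29,20,0],[0,-8,29,40,0],[0,-8,29,60,0],[0,-8,29,60,0]]'; python3 st.py
```

```text
time_s: 27.35
tcp_pos: [0.5048, 0.0548, 0.2446]
ee_rot: [[-0.001, -0.963, -0.27], [0.048, -0.27, 0.962], [-0.999, -0.012, 0.046]]
wrist_force: [0.6, 0.2, -0.0]
gripper_width: 0.004
t 27.35 press x 39.4 y -3.6 z 244.6 f_x 0.01 f_y -0.58 jaw 0.004 yaw 1.8443
```

```bash
python3 -m creep '[[0,9,-34,0,0],[0,18,-68,0,0],[0,27,-102,0,0],[0,36,-136,0,0],[0,43.5,-164,0,0],[0,43.5,-164,-40,0],[0,43.5,-164,-80,0],[0,43.5,-164,-110,0]]'; python3 st.py
python3 - <<'E'
from h import *
p=capture("scene");cv2.imwrite("pics/s5.png",cv2.resize(p["image"][190:370,190:406],(720,600),interpolation=cv2.INTER_CUBIC))
E
```

```text
time_s: 28.15
tcp_pos: [0.5466, -0.1096, 0.1313]
ee_rot: [[-0.004, -0.963, -0.268], [0.048, -0.268, 0.962], [-0.999, -0.009, 0.047]]
wrist_force: [0.3, -0.4, 0.1]
gripper_width: 0.007
t 28.15 press x -130.2 y 0.8 z 131.3 f_x -0.43 f_y -0.21 jaw 0.007 yaw 1.8426
```

View pics/s5.png

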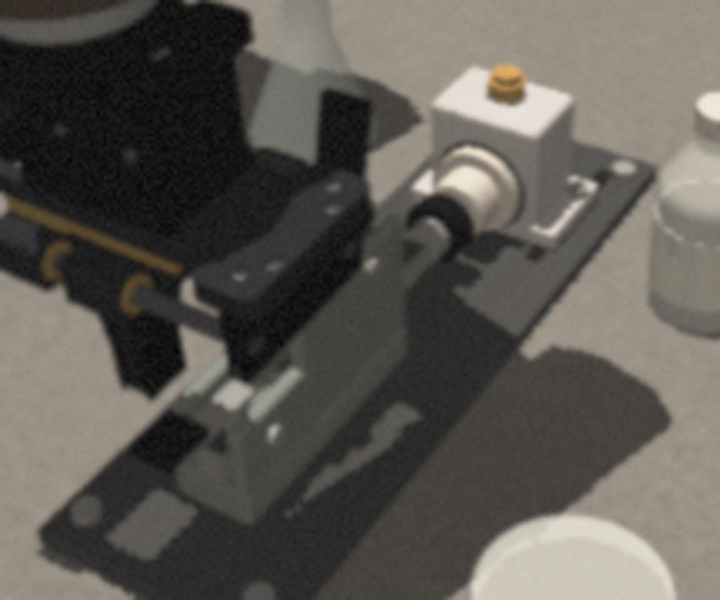

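Finger (150,370) is right above the pad, the collar is flush, and the trigger stands up. Descend and press.

```bash
python3 -m creep '[[0,0,0,-8,0],[0,0,0,-16,0],[0,0,0,-22,0],[0,0,0,-26,0],[0,0,0,-30,0],[0,0,0,-32,0],[0,0,0,-32,0],[0,0,0,-32,0]]'; python3 st.py;python3 -m creep '[[0,0,0,-2,0],[0,0,0,-4,0],[0,0,0,-6,0],[0,0,0,-8,0],[0,0,0,-10,0],[0,0,0,-12,0],[0,0,0,-12,0],[0,0,0,-12,0]]'; python3 st.py
```

```text
time_s: 29.0
tcp_pos: [0.5441, -0.1091, 0.095]
ee_rot: [[-0.012, -0.964, -0.267], [0.049, -0.267, 0.962], [-0.999, -0.001, 0.05]]
wrist_force: [0.7, 0.4, 0.9]
gripper_width: 0.006
t 29.0 press x -129.0 y 3.0 z 95.0 f_x 0.17 f_y -0.77 jaw 0.006 yaw 1.8414
time_s: 29.8
tcp_pos: [0.5447, -0.1092, 0.0845]
ee_rot: [[-0.011, -0.963, -0.268], [0.048, -0.268, 0.962], [-0.999, -0.003, 0.049]]
wrist_force: [-0.8, -2.6, 11.3]
gripper_width: 0.0
t 29.8 press x -129.3 y 2.5 z 84.5 f_x -2.26 f_y 1.46 jaw 0.0 yaw 1.8423
```

```bash
python3 -m creep '[[0,0,0,-1,0],[0,0,0,-1,0],[0,0,0,-1,0],[0,0,0,-1,0],[0,0,0,-1,0],[0,0,0,-1,0],[0,0,0,-1,0],[0,0,0,-1,0]]'; python3 -m creep '[[0,0,0,-1,0],[0,0,0,-1,0],[0,0,0,-1,0],[0,0,0,-1,0],[0,0,0,-1,0],[0,0,0,-1,0],[0,0,0,-1,0],[0,0,0,-1,0]]'; python3 st.py;  python3 - <<'E'
from h import *
p=capture("scene");cv2.imwrite("pics/s6.png",cv2.resize(p["image"][190:370,190:406],(720,600),interpolation=cv2.INTER_CUBIC))
E
```

```text
time_s: 30.6
tcp_pos: [0.5447, -0.1092, 0.0846]
ee_rot: [[-0.011, -0.963, -0.268], [0.048, -0.269, 0.962], [-0.999, -0.003, 0.049]]
wrist_force: [-2.1, -1.9, 9.8]
gripper_width: 0.005
time_s: 31.4
tcp_pos: [0.5448, -0.1092, 0.0846]
ee_rot: [[-0.011, -0.963, -0.269], [0.048, -0.269, 0.962], [-0.999, -0.003, 0.049]]
wrist_force: [-0.9, -2.2, 9.3]
gripper_width: 0.003
t 31.4 press x -129.3 y 2.5 z 84.6 f_x -1.84 f_y 1.45 jaw 0.003 yaw 1.8435
```

View pics/s6.png

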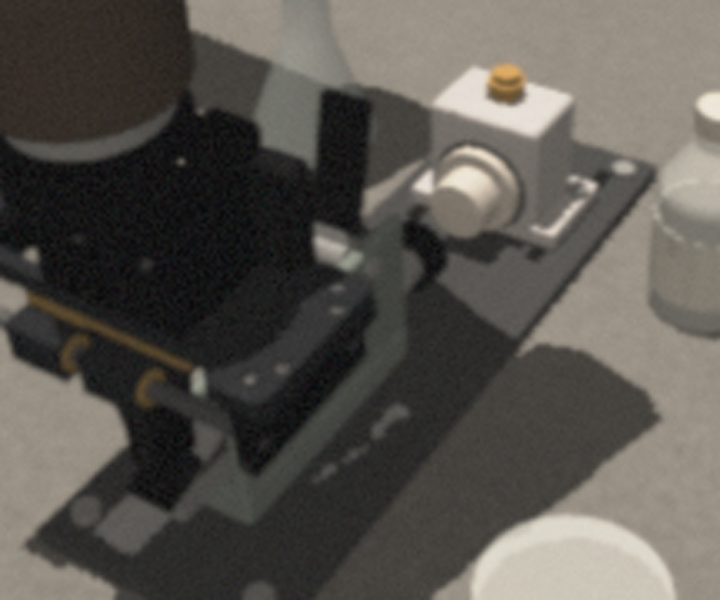

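The ram has run back: the nose is at (425,250), well clear of the cap, and the collar stays flush. Hold a moment longer, then lift off.

```bash
python3 -m creep '[[0,0,0,-1,0],[0,0,0,-1,0],[0,0,0,-1,0],[0,0,0,-1,0],[0,0,0,-1,0],[0,0,0,-1,0],[0,0,0,-1,0],[0,0,0,-1,0]]'; python3 -m creep '[[0,0,0,8,0],[0,0,0,20,0],[0,0,0,40,0],[0,0,0,70,0],[0,0,0,110,0],[0,0,0,150,0],[0,0,0,150,0],[0,0,0,150,0]]'; python3 -m creep '[[0,0,-40,0,0],[0,0,-80,0,0],[0,0,-120,0,0],[0,0,-160,0,0],[0,0,-200,0,0],[0,0,-240,0,0],[0,0,-240,0,0],[0,0,-240,0,0]]'; python3 fit.py | grep -A9 -E "high|pad|block"; python3 gap.py
python3 - <<'E'
import numpy as np
for s in["top","scene"]:
    a=np.load(f"cl_{s}.npy")
    b=a[(a[:,2]>.03)&(a[:,2]<.075)&(abs(a[:,1])<.027)&(a[:,0]>.05)&(a[:,0]<.152)]
    h,e=np.histogram(b[:,0]*1e3,np.arange(50,153,3))
    print(s,[(int(e[i]),int(h[i]),round(b[(b[:,0]*1e3>=e[i])&(b[:,0]*1e3<e[i+1])][:,2].max(),3)) for i in range(len(h)) if h[i]])
E
python3 st.py
```

```text
time_s: 32.25
tcp_pos: [0.5447, -0.1092, 0.0846]
ee_rot: [[-0.011, -0.963, -0.27], [0.048, -0.27, 0.962], [-0.999, -0.003, 0.049]]
wrist_force: [-0.4, -2.1, 9.9]
gripper_width: 0.003
time_s: 33.05
tcp_pos: [0.5446, -0.1087, 0.2356]
ee_rot: [[-0.009, -0.963, -0.27], [0.049, -0.27, 0.962], [-0.999, -0.005, 0.049]]
wrist_force: [-0.2, 0.1, -0.5]
gripper_width: 0.005
time_s: 33.85
tcp_pos: [0.5435, -0.3488, 0.2331]
ee_rot: [[-0.013, -0.963, -0.267], [0.051, -0.268, 0.962], [-0.999, -0.001, 0.053]]
wrist_force: [-0.3, 0.3, 0.6]
gripper_width: 0.005
top high pts x,y,z range [[-0.044, 0.023], [-0.016, 0.014], [0.13, 0.175]]
-0.045 34 -0.013 0.012 0.164 0.172
-0.04 63 -0.015 0.014 0.134 0.173
-0.035 72 -0.016 0.014 0.132 0.172
-0.03 65 -0.013 0.012 0.131 0.171
0.0 1 -0.009 -0.009 0.13 0.13
0.005 32 -0.013 0.011 0.13 0.152
0.01 42 -0.012 0.012 0.134 0.174
0.015 58 -0.013 0.012 0.15 0.175
0.02 34 -0.013 0.011 0.167 0.173
pad 322 [-0.1422 -0.022   0.0624] [-0.1001  0.0194  0.0815] [-0.1209 -0.0014  0.0767]
block [ 0.1497 -0.0349  0.0805] [0.1987 0.0357 0.0899]
scene high pts x,y,z range [[-0.04
[... 1411 characters left out ...]
(56, 14, np.float64(0.049)), (59, 6, np.float64(0.049)), (62, 31, np.float64(0.057)), (65, 47, np.float64(0.057)), (68, 22, np.float64(0.056)), (71, 20, np.float64(0.057)), (74, 25, np.float64(0.057)), (77, 23, np.float64(0.056)), (80, 12, np.float64(0.056)), (116, 67, np.float64(0.057)), (119, 98, np.float64(0.057)), (122, 22, np.float64(0.057)), (125, 19, np.float64(0.056)), (128, 21, np.float64(0.056)), (131, 23, np.float64(0.058)), (134, 20, np.float64(0.057)), (137, 35, np.float64(0.063)), (140, 121, np.float64(0.064)), (143, 40, np.float64(0.064)), (146, 123, np.float64(0.075)), (149, 106, np.float64(0.075))]
t 34.05 press x -358.5 y 67.4 z 235.3 f_x 0.25 f_y 0.27 jaw -0.001 yaw 1.8456
```

View pics/topcrop.png

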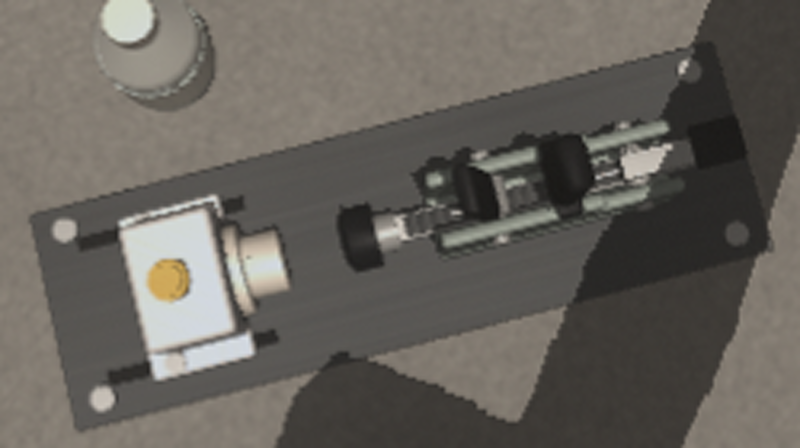

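View pics/g.png

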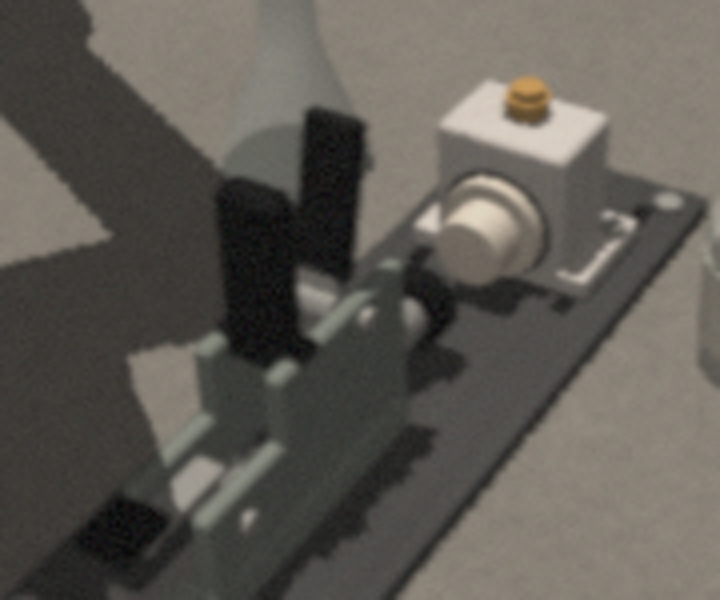

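Cap end at 118.7 mm puts the flange at 148.7 mm against the block face at 148.8. Nose and trigger are exactly where they started, the pad is up, and the arm is clear.

```bash
python3 -c "
from station import *
print(finish_job())"
```

```text
the job is handed in; nothing more can be done
None
```

I pressed the cartridge home in five pumps, released the ram and handed the job in at about 34 s; no verdict was reported. I pumped with the closed fingertips. The first three squeezes ran to the trigger's stop, and the fourth to just past the tooth. On the fifth I crept in until the trigger went firm, then held it at about 11.5–12 N for over half a second. I then let the trigger go, held the release pad at its stop for more than 2 s, lifted off and moved clear.

**Last checks:**
- **Cartridge:** the flange measured 148.7 mm along the press, against a block face at 148.8 mm, so it is flush to within the camera accuracy of about 2 mm.
- **Ram and trigger:** in the depth data the nose and the trigger are back where they started, and the pad is up.
- **Robot:** it touches nothing, and the wrist force is about 0.
- **Bystanders:** the robot never went near the bottle, flask or dish. The bottle and flask look unmoved in the last pictures. I did not measure any of the three again, and the dish was outside those last pictures.

No check failed. I could not measure the nose force directly; I judged it from the wrist force, which rose from about 7 N while the cartridge slid to about 12 N. The tool ended tilted by about 0.05 rad from pushing, with no visible effect.

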